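Lay the rinsed brush pot on its side against the rail of the drying board

ROBOT

A 6-joint arm with a two-finger parallel gripper is mounted at the origin on a cart in front of the work surface, level with it; the furniture and walls round the work are solid. World frame = base frame: x ahead of the robot, y to its left, z up, the work surface at z = 0. Lengths are in mm, angles in rad, forces in N, time in s.
With the tool pointing down it reaches from about 200 to 875 mm from the base axis. Payload 3.4 kg.
Tool frame: the origin (TCP) lies midway between the tips of the shut fingers; the grasp point (between the pads) lies 19 mm behind it; z points along the fingers, y is the line along which they close (so a half turn about z gives the same grasp; the last joint's range is limited). The gripper opens to 94 mm and grips with 3 to 60 N. Pads are 16 mm wide; open, the fingers measure 119 mm over their backs; the gripper's body (75 mm by 177 mm) begins 78 mm behind the grasp point.
Start: joints at [-1.291, 0.276, 1.505, -0, 1.361, -0.121], TCP at [224.343, -529.47, 175.693] pointing down, gripper open.
Joint ranges: [-2.89, 2.89], [-0.75, 2.08], [0.22, 2.7], [-1.18, 4.32], [0.11, 2.71], [-2.7, 2.7]. Speed limits (rad/s): [2.57, 2.57, 3.14, 3.14, 3.14, 3.14].

INTERFACE

Orientations are given as a unit quaternion [x, y, z, w].
In Python, from plant import manip gives the robot as it stands. The module is installed in compiled form; this text tells all that it offers.
- The arm moves only by the tool servo_tool, never from a script. Its argument "plan" is a list of rows, each a list of 7 numbers: the shift along the tool's x, y, z in m, then the turn, a rotation vector about the tool's x, y, z in degrees, then the gripper's target within -1 to 1 (shut at 1, half-way at 0, fully open at -1). A call has 1 to 20 rows; each row is the pose to reach, as a shift and turn from the pose commanded when the call began, along the tool's axes at that moment; what a row does not reach only later rows make up. A row lasts 1/12 s, in which the tool goes at most 41.7 mm and 7.16 degrees, less where a joint would pass 70% of its speed; a pose out of reach is approached as far as the arm can. A call with a gripper value outside its range is refused whole. The fingers move at their own pace and stop on an object; "grip_force" is the grip in N (left out, the last holds). Time passes only in rows, so rows that repeat a pose let the fingers close. It gives the time, the measured TCP pose, the force, the opening and the grip force at its end, in the units of the state.
- manip.get_obs(): the state, without advancing time (a new reading comes with each control period).
- manip.capture(name): name is "scene" or "top" or "wrist"; returns (picture, depth): 420x560x3 uint8, red, green, blue; 420x560 float32, mm along the optical axis (not along the pixel's ray), 0 where there is no reading.
- manip.camera_params(name): a dict with "mtx" (3x3 intrinsics, pixels), "extrinsics" (4x4, takes a point from camera to world coordinates); the wrist camera has in their place "hand_eye" (4x4, takes a point from camera to tool coordinates, whose origin is the TCP and whose axes are the flange's). Camera axes: x right, y down, z forward; pixel columns grow to the right and rows downward; lengths in mm; the calibration is good to about 2 mm. The wrist camera is an equidistant fisheye: a pixel r from the principal point sees the ray r / f radians off the axis. A picture is of the moment at which its call begins: read the wrist's pose just before it. camera_params takes no time and is no camera call.
- manip.job_done(): hands the job in; it is judged then, once.
The state is a dict: "time_s": time; "joint_pos": joint angles; "joint_vel": joint speeds; "joint_torque": joint torques, N m; "tool_pos": TCP position; "tool_rot": TCP orientation; "ft_force": force on the tool from outside, world axes, zero at the start; "ft_torque": the same for the moment, N m; "opening": finger opening in mm; "grip_force": force on a finger pad.
Only numpy, scipy, OpenCV 4.12 (cv2) and the standard library are available. Lean on these libraries where they do the work, as an engineer would, in place of code of your own. Each camera call takes 0.05 s, during which the arm holds its last target. There are 200 camera calls.

TASK

The rinsed white brush pot stands upright on the wooden drying board. Working only by touch, with the fingertips or the outside of the fingers, tip it over onto its side, away from the rail at the board's end, bearing its weight all the way down so that it lands gently and never drops, and push it along the board so that it ends lying with its base flush and square against the rail. Never lift or carry the pot: the bottom edge it turns on stays on the board; leave the other things on the table where they are.

Things in the scene. Friction and masses are not known exactly. Their poses are not given: they have to be found in the camera images.
- board: fixed wooden drying board lying on the table, 340 mm long (its x) x 150 mm wide (its y) x 10 mm thick, with a wooden rail across one end (the -x end), 20 mm thick, whose top is 35 mm above the table (25 mm above the board). Origin under the board's centre, at table height; +x points along the board away from the rail, z up. The pot is tipped over towards +x.
- rail_face (a point): middle of the foot of the rail's face that looks at the pot, at the height of the board's top (10 mm above the table); axes as the board's.
- pot: square white ceramic brush pot with an open top, empty, about 0.4 kg (varies), standing on the board a few cm from the rail: 80 x 80 mm outside, 170 mm tall, walls 5 mm thick (opening 70 x 70 mm), floor 6 mm thick. Origin at the centre of its underside; z points from base to mouth, +x to the side it is to be tipped towards (roughly the board's +x). It tips by itself once it leans about 28 degrees.
- pot_center (a point): centre of the pot, half-way up (85 mm above its base); axes as the pot's.
- pot_base (a point): centre of the pot's underside; axes as the pot's.
- pot_mouth (a point): centre of the pot's mouth, 170 mm from its base; axes as the pot's.
- pot_foot_edge (a point): middle of the bottom edge on the pot's +x side, about which it turns as it tips; axes as the pot's.
- muller: glass muller with a turned brown handle, 60 mm wide, 104 mm tall, upright behind the board; origin under its foot. Leave it alone.
- jar_0: small black jar with grey lid, 44 mm wide, 66 mm tall, upright behind the board; origin under its foot. Leave it alone.
- dropper: dropper bottle, 34 mm wide, 102 mm tall, upright behind the board; origin under its foot. Leave it alone.
- jar_1: small black jar with grey lid, 44 mm wide, 68 mm tall, upright on the robot's side of the board; origin under its foot. Leave it alone.
- charcoal_box: flat card box 115 x 60 x 23 mm on the robot's side of the board; origin under its centre. Leave it alone.
- eraser: small eraser 22 x 50 x 13 mm on the table, off to the right; origin under its centre. Leave it alone.
- tape_roll: roll of masking tape, 104 mm across, 25 mm high, off to the right; origin under its centre. Leave it alone.
There are look-alikes about, which are no part of the job. There is more than one size of the pot; the one meant has the size given above.

How it is judged:
By the outcome, as a careful person would: the job done as asked, in the order asked, and still so for the second after the job is handed in, with the robot touching nothing.
It also fails if it takes over 64 s, if anything falls off the work surface, if the arm or the gripper's body presses on something with over 40 N, if the wrist force passes 120 N, or if a joint passes its speed limit or range.

## Working session

There is one attempt and no reset: what is moved stays moved. The work goes in short steps, Python scripts to look and compute and a tool call to move; the robot and the scene stay as the last step left them, time stands still between calls to the robot, and variables do not carry over. Pictures are saved under pics/ and viewed, at most 14 in all, crops included, and the job is handed in when it is done.

Besides the shell and the picture viewer there is one more tool, called after ">>>" as name(argument=value, ...) on one line, values as JSON. servo_tool: Moves the arm, as the interface text tells. Its arguments: {"type":"object","properties":{"plan":{"type":"array","items":{"type":"array","items":{"type":"number"}}},"grip_force":{"type":"number"}},"required":["plan"]}

```bash
mkdir -p pics; python3 - <<'E'
from plant import manip
import cv2,numpy as np
o=manip.get_obs();print({k:np.round(v,3) for k,v in o.items()})
for n in("scene","top"):
    p,d=manip.capture(n);cv2.imwrite(f"pics/{n}0.png",p[:,:,::-1]);np.save(f"{n}0_d.npy",d);np.save(f"{n}0.npy",p)
    c=manip.camera_params(n);print(n,np.round(c["mtx"],1).tolist(),np.round(c["extrinsics"],3).tolist())
c=manip.camera_params("wrist");print({k:np.round(v,3).tolist() for k,v in c.items()})
E
```

```text
{'time_s': np.float64(0.0), 'joint_pos': array([-1.291,  0.277,  1.506, -0.   ,  1.361, -0.121]), 'joint_vel': array([-0.002, -0.001,  0.001,  0.001,  0.   ,  0.   ]), 'joint_torque': array([ 1.0000e-03, -4.0459e+01, -2.3723e+01,  7.0000e-02,  3.5000e-02,
       -0.0000e+00]), 'tool_pos': array([ 224.141, -528.846,  174.823]), 'tool_rot': array([ 0.98 ,  0.199, -0.   , -0.001]), 'ft_force': array([0.067, 0.239, 1.198]), 'ft_torque': array([ 0.031, -0.016, -0.012]), 'grip_force': np.float64(0.0), 'opening': np.float64(93.772)}
scene [[508.4, 0.0, 278.7], [0.0, 508.4, 203.1], [0.0, 0.0, 1.0]] [[-0.803, -0.44, 0.402, 52.704], [-0.596, 0.609, -0.523, 510.204], [-0.015, -0.659, -0.752, 1029.245], [0.0, 0.0, 0.0, 1.0]]
top [[532.3, 0.0, 283.0], [0.0, 532.3, 216.5], [0.0, 0.0, 1.0]] [[-0.003, -0.985, 0.171, 309.187], [-1.0, 0.003, -0.002, -100.73], [0.001, -0.171, -0.985, 1435.588], [0.0, 0.0, 0.0, 1.0]]
{'mtx': [[325.192, 0.0, 287.81], [0.0, 325.192, 216.944], [0.0, 0.0, 1.0]], 'hand_eye': [[-0.002, -0.957, -0.289, 84.438], [1.0, -0.001, -0.002, 0.773], [0.001, -0.289, 0.957, -209.734], [0.0, 0.0, 0.0, 1.0]]}
```

View pics/scene0.png

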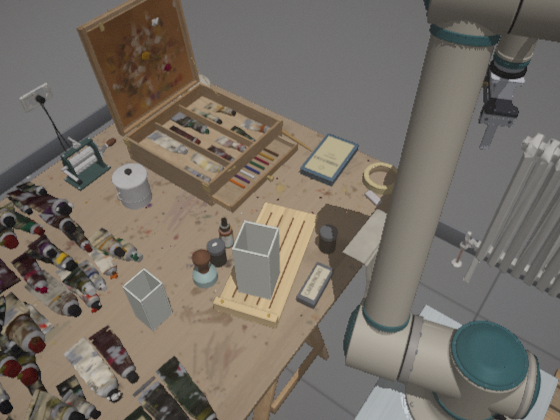

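View pics/top0.png

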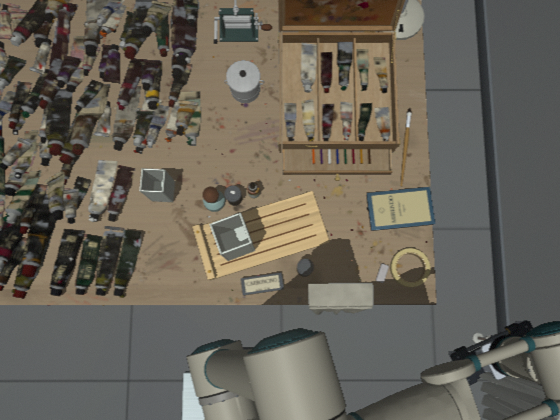

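The pot stands on the board at top px (233,236). The rail is at the board's left end (205,250), so tipping goes to image right (world −y). The look-alike pot is at (158,183), off the board.

```bash
cat > h.py <<'E'
import numpy as np,cv2
from plant import manip
def cloud(d,n):
    c=manip.camera_params(n);K=c["mtx"];v,u=np.mgrid[:d.shape[0],:d.shape[1]]
    P=np.stack([(u-K[0,2])/K[0,0]*d,(v-K[1,2])/K[1,1]*d,d],-1)
    E=c["extrinsics"];return P@E[:3,:3].T+E[:3,3]
def ray(uv,n,z):
    c=manip.camera_params(n);E=c["extrinsics"]
    r=np.c_[cv2.undistortPoints(np.float32(uv).reshape(-1,1,2),c["mtx"],None)[:,0],np.ones(len(uv))]@E[:3,:3].T
    return E[:3,3]+r*((z-E[2,3])/r[:,2])[:,None]
E
python3 - <<'E'
from h import *
for n in("top","scene"):
    d=np.load(f"{n}0_d.npy");im=np.load(f"{n}0.npy");W=cloud(d,n)
    reg=(d>0)&(W[...,0]>200)&(W[...,0]<520)&(W[...,1]>-260)&(W[...,1]<220)
    z=W[...,2];print(n,"table z",np.median(z[reg&(z<20)&(z>-20)]))
    for lo,hi,nm in((6,16,"board"),(29,41,"rail"),(172,188,"rim"),(120,300,"tall")):
        m=(reg&(z>lo)&(z<hi)).astype(np.uint8)
        k,l,s,c=cv2.connectedComponentsWithStats(m)
        for i in range(1,k):
            if s[i,4]>60:
                p=W[l==i];r=cv2.minAreaRect(p[:,:2].astype(np.float32))
                print(nm,s[i].tolist(),np.round(r[0],1),np.round(r[1],1),round(r[2],1),"z",round(float(np.median(p[:,2])),1),"corners",np.round(cv2.boxPoints(r)).tolist())
t=cv2.resize(np.load("top0.npy")[170:300,150:350],(800,520),interpolation=cv2.INTER_CUBIC)
s=cv2.resize(np.load("scene0.npy")[190:330,180:350],(728,600),interpolation=cv2.INTER_CUBIC)
cv2.imwrite("pics/t1.png",t[:,:,::-1]);cv2.imwrite("pics/s1.png",s[:,:,::-1])
E
```

```text
top table z 3.8070441175078713
board [202, 230, 129, 50, 2513] [498.6 -60. ] [136.3 331.5] 15.8 z 10.6 corners [[388.0, 81.0], [478.0, -238.0], [609.0, -201.0], [519.0, 118.0]]
board [221, 231, 13, 19, 71] [490.7  50.3] [46.9 24.6] 23.1 z 14.4 corners [[464.0, 52.0], [474.0, 30.0], [517.0, 48.0], [507.0, 71.0]]
board [226, 233, 18, 12, 73] [496.6  27.9] [46.2 29.8] 88.8 z 13.9 corners [[481.0, 5.0], [511.0, 4.0], [512.0, 51.0], [482.0, 51.0]]
rail [193, 229, 22, 51, 387] [454.8 107.7] [139.   21.1] 17.5 z 35.0 corners [[385.0, 97.0], [392.0, 77.0], [524.0, 118.0], [518.0, 139.0]]
rim [209, 220, 42, 35, 232] [487.4  24.3] [80.3 80. ] 20.2 z 179.6 corners [[436.0, 48.0], [464.0, -27.0], [539.0, 1.0], [511.0, 76.0]]
rim [188, 342, 49, 16, 179] [221.1  62.6] [ 23.8 113.2] 9.7 z 179.8 corners [[200.0, 116.0], [219.0, 5.0], [242.0, 9.0], [223.0, 120.0]]
tall [209, 220, 44, 37, 422] [487.3  24.3] [80.6 80. ] 20.2 z 174.9 corners [[436.0, 48.0], [463.0, -27.0], [539.0, 1.0], [511.0, 76.0]]
tall [186, 339, 57, 24, 656] [215.7  62. ] [ 36.7 129.5] 15.8 z 185.5 corners [[180.0, 119.0], [216.0, 
[... 490 characters left out ...]
.0]]
rail [217, 299, 61, 24, 510] [456.2 109.1] [137.2  22.2] 16.9 z 32.9 corners [[387.0, 100.0], [394.0, 79.0], [525.0, 118.0], [519.0, 140.0]]
rim [232, 223, 47, 37, 310] [488.6  26.1] [79.  84.2] 19.7 z 177.0 corners [[437.0, 52.0], [466.0, -27.0], [540.0, -0.0], [512.0, 79.0]]
rim [348, 305, 12, 44, 177] [219.8  77.7] [16.  85.9] 27.3 z 180.4 corners [[193.0, 112.0], [232.0, 36.0], [247.0, 43.0], [207.0, 120.0]]
tall [232, 223, 47, 50, 1273] [488.9  26.2] [81.  84.3] 20.4 z 155.9 corners [[436.0, 52.0], [466.0, -27.0], [542.0, 1.0], [512.0, 80.0]]
tall [343, 268, 37, 97, 1025] [213.9  72.5] [ 38.4 114.7] 14.7 z 197.4 corners [[181.0, 123.0], [210.0, 12.0], [247.0, 22.0], [218.0, 133.0]]
```

View pics/t1.png

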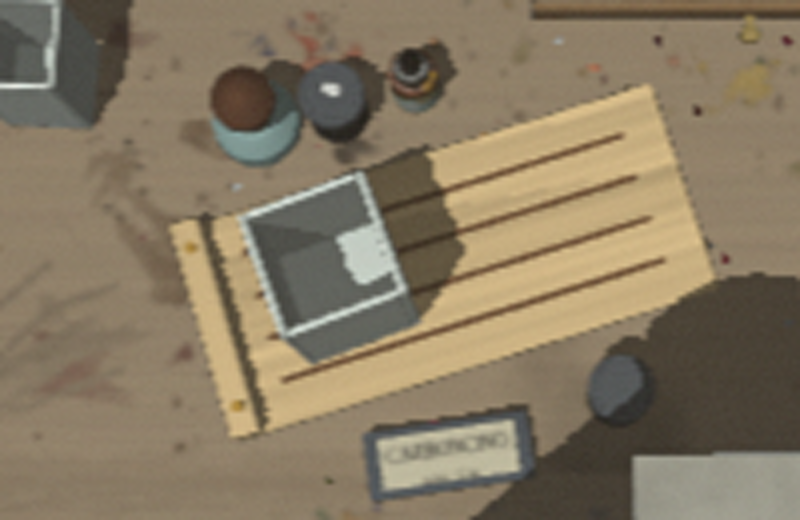

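```bash
cat >> h.py <<'E'
from scipy.spatial.transform import Rotation as R
A=-69.8                      # pot +x heading, deg
F=np.array([488.3+40*np.cos(np.radians(A)),25+40*np.sin(np.radians(A)),10.])  # foot edge
def pose(u,z,th,v=0,A=A,F=F):
    """u,v,z from foot edge; th tilt about +v (0=down, tool x towards rail)"""
    c,s=np.cos(np.radians(A)),np.sin(np.radians(A))
    p=F+np.array([u*c-v*s,u*s+v*c,z])
    U=np.array([c,s,0]);V=np.array([-s,c,0])
    M=np.stack([-U,V,[0,0,-1]],1)
    return p,R.from_rotvec(V*np.radians(th))*R.from_matrix(M)
def rel(P,base=None):
    if base is None:
        o=manip.get_obs();base=(o["tool_pos"],R.from_quat(o["tool_rot"]))
    p,q=P;t=base[1].inv()
    return np.round(np.r_[t.apply(p-base[0])/1000,(t*q).as_rotvec(degrees=True)],4).tolist()
def st(A=A,F=F):
    o=manip.get_obs();d=o["tool_pos"]-F;c,s=np.cos(np.radians(A)),np.sin(np.radians(A))
    U=np.array([c,s,0]);V=np.array([-s,c,0]);f=o["ft_force"]
    Z=R.from_quat(o["tool_rot"]).as_matrix()[:,2]
    print("t",round(float(o["time_s"]),2),"u,v,z",np.round([d@U,d@V,d[2]],1),"th",np.round(np.degrees(np.arctan2(-Z@U,-Z[2])),1),"F u,v,z",np.round([f@U,f@V,f[2]],2),"q",np.round(o["joint_pos"],2),"op",round(float(o["opening"]),1))
E
python3 - <<'E'
from h import *
st();print(F,rel(pose(119,320,0)))
B=np.array([458.3,98.8]);a=np.radians(-73.7);ux=np.array([np.cos(a),np.sin(a)]);uy=np.array([-ux[1],ux[0]])
for nm,uv,z in(("jar1",(305,265),66),("box",(262,284),23),("muller",(211,193),104),("jar0",(235,193),66),("drop",(253,186),102)):
    p=ray([uv],"top",z)[0];print(nm,p.round(),"from rail face x,y",np.round([(p[:2]-B)@ux,(p[:2]-B)@uy]))
E
```

```text
t 0.1 u,v,z [ 388.6 -439.2  164.9] th 0.1 F u,v,z [-0.39 -0.33 -0.2 ] q [-1.29  0.28  1.51 -0.    1.36 -0.12] op 94.0
[502.11192796 -12.53972091  10.        ] [0.4517, -0.2484, -0.1546, -0.0671, -0.0788, -87.2379]
jar1 [ 420. -159.   66.] from rail face x,y [ 237. -109.]
box [374. -47.  23.] from rail face x,y [ 117. -122.]
muller [602.  81. 104.] from rail face x,y [ 57. 133.]
jar0 [610.  23.  66.] from rail face x,y [115. 125.]
drop [621. -26. 102.] from rail face x,y [165. 121.]
```

>>> servo_tool(plan=[[0.452,-0.248,-0.155,0,0,-87.2,0.57],[0.452,-0.248,-0.155,0,0,-87.2,0.57],[0.452,-0.248,-0.155,0,0,-87.2,0.57],[0.452,-0.248,-0.155,0,0,-87.2,0.57],[0.452,-0.248,-0.155,0,0,-87.2,0.57],[0.452,-0.248,-0.155,0,0,-87.2,0.57],[0.452,-0.248,-0.155,0,0,-87.2,0.57],[0.452,-0.248,-0.155,0,0,-87.2,0.57],[0.452,-0.248,-0.155,0,0,-87.2,0.57],[0.452,-0.248,-0.155,0,0,-87.2,0.57],[0.452,-0.248,-0.155,0,0,-87.2,0.57],[0.452,-0.248,-0.155,0,0,-87.2,0.57],[0.452,-0.248,-0.155,0,0,-87.2,0.57],[0.452,-0.248,-0.155,0,0,-87.2,0.57],[0.452,-0.248,-0.155,0,0,-87.2,0.57],[0.452,-0.248,-0.155,0,0,-87.2,0.57],[0.452,-0.248,-0.155,0,0,-87.2,0.57]])

```text
time_s: 1.52
tool_pos: [542.7, -125.7, 329.9]
tool_rot: [0.573, 0.819, -0.001, -0.001]
ft_force: [-0.1, -0.1, 0.7]
opening: 20.1
grip_force: 0.0
```

```bash
python3 - <<'E'
from h import *
st()
p,d=manip.capture("wrist");cv2.imwrite("pics/w0.png",p[:,:,::-1])
print("end-test",rel(pose(119,80,45)))
E
```

```text
t 1.52 u,v,z [120.2  -1.  319.9] th 0.0 F u,v,z [ 0.11 -0.1   0.72] q [-0.35  0.2   1.23 -0.    1.71 -0.7 ] op 20.1
end-test [0.0013, 0.0015, 0.24, -0.0176, 44.9739, -0.1864]
```

View pics/w0.png

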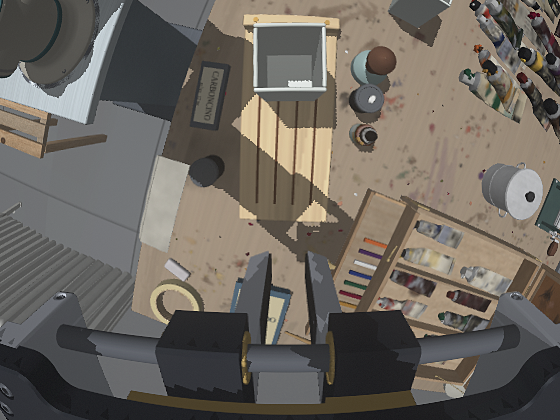

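The wrist view shows the pot standing squarely at (290,60) on the board with the rail beyond it; the fingers are at (260–315, 290). Next I check that the end pose is reachable in free air.

>>> servo_tool(plan=[[0,0.0015,0.04,0,7,0,0.57],[0,0.0015,0.08,0,14,0,0.57],[0,0.0015,0.12,0,21,0,0.57],[0,0.0015,0.16,0,28,0,0.57],[0,0.0015,0.2,0,35,0,0.57],[0.001,0.0015,0.24,0,42,0,0.57],[0.001,0.0015,0.24,0,45,0,0.57],[0.001,0.0015,0.24,0,45,0,0.57]])

```text
time_s: 2.23
tool_pos: [542.1, -125.8, 82.9]
tool_rot: [0.531, 0.753, 0.22, -0.321]
ft_force: [-0.2, -0.5, -0.2]
opening: 20.3
grip_force: 0.0
```

```bash
python3 - <<'E'
from h import *
st()
o=manip.get_obs();b=(o["tool_pos"],R.from_quat(o["tool_rot"]))
print(rel(pose(60,260,15),b),rel(pose(-13,260,-30),b),rel(pose(-13,260,-45),b))
E
```

```text
t 2.23 u,v,z [120.1  -1.6  72.9] th 45.7 F u,v,z [ 0.37 -0.31 -0.17] q [-0.65  0.71  1.32  0.4   1.81 -1.04] op 20.3
[0.1759, -0.0006, -0.0876, -0.2865, -30.7367, -0.6134] [0.2269, -0.0011, -0.0353, -0.5313, -75.7361, -0.4862] [0.2269, -0.0011, -0.0353, -0.61, -90.7359, -0.4265]
```

>>> servo_tool(plan=[[0.04,0,-0.02,0,-5,0,0.57],[0.07,0,-0.035,0,-10,0,0.57],[0.1,0,-0.05,0,-16,0,0.57],[0.14,0,-0.07,0,-23,0,0.57],[0.176,0,-0.088,0,-30,0,0.57],[0.184,0,-0.079,0,-37,0,0.57],[0.192,0,-0.071,0,-44,0,0.57],[0.2,0,-0.063,0,-51,0,0.57],[0.208,0,-0.054,0,-58,0,0.57],[0.216,0,-0.046,0,-65,0,0.57],[0.224,-0.001,-0.038,0,-72,0,0.57],[0.227,-0.001,-0.035,0,-79,0,0.57],[0.227,-0.001,-0.035,0,-86,0,0.57],[0.227,-0.001,-0.035,-0.6,-90.7,-0.4,0.57],[0.227,-0.001,-0.035,-0.6,-90.7,-0.4,0.57],[0.227,-0.001,-0.035,-0.6,-90.7,-0.4,0.57]])

```text
time_s: 3.57
tool_pos: [496.1, 4.4, 277.6]
tool_rot: [0.526, 0.757, -0.216, 0.322]
ft_force: [-0.5, 0.0, -0.2]
opening: 20.2
grip_force: 0.0
```

```bash
python3 - <<'E'
from h import *
st()
p,d=manip.capture("wrist");cv2.imwrite("pics/w1.png",p[:,:,::-1])
st()
o=manip.get_obs();b=(o["tool_pos"],R.from_quat(o["tool_rot"]))
print(rel(pose(-16,170,-45),b),rel(pose(-16,130,-45),b))
E
```

```text
t 3.57 u,v,z [-1.800e+01  2.000e-01  2.676e+02] th -45.6 F u,v,z [-0.2  -0.48 -0.23] q [ 0.49  0.15  1.74 -0.8   1.43  0.32] op 20.2
t 3.62 u,v,z [-17.1   0.8 268.3] th -45.6 F u,v,z [-0.53  0.67  0.98] q [ 0.49  0.15  1.74 -0.8   1.43  0.32] op 20.3
[0.0695, -0.0022, 0.0695, 0.8081, 0.5989, -0.3288] [0.098, -0.0027, 0.0975, 0.8081, 0.5989, -0.3288]
```

View pics/w1.png

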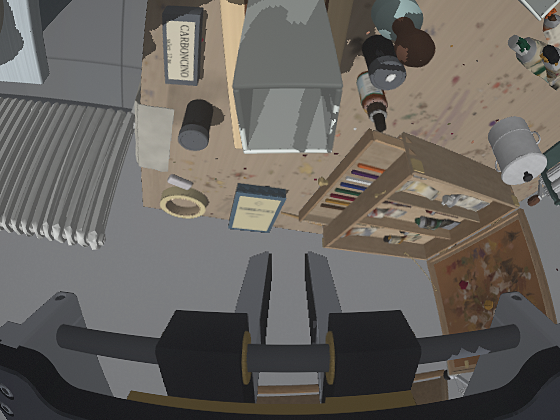

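The wrist view from the rail side shows the mouth at (288,105), and the fingers at columns 265–315 are centred on it. Descending.

>>> servo_tool(plan=[[0.02,-0.001,0.02,0.4,0.3,0,0.57],[0.04,-0.001,0.04,0.8,0.6,-0.3,0.57],[0.06,-0.002,0.06,0.8,0.6,-0.3,0.57],[0.07,-0.002,0.07,0.8,0.6,-0.3,0.57],[0.07,-0.002,0.07,0.8,0.6,-0.3,0.57],[0.07,-0.002,0.07,0.8,0.6,-0.3,0.57]])

```text
time_s: 4.12
tool_pos: [497.4, 0.9, 178.6]
tool_rot: [0.53, 0.757, -0.22, 0.314]
ft_force: [0.4, 0.5, -0.6]
opening: 20.3
grip_force: 0.0
```

```bash
python3 - <<'E'
from h import *
st()
p,d=manip.capture("scene");cv2.imwrite("pics/s2.png",cv2.resize(p[180:330,180:380,::-1],(800,600),interpolation=cv2.INTER_CUBIC))
st()
print(rel(pose(-16,130,-45)))
E
```

```text
t 4.12 u,v,z [-14.2   0.2 168.6] th -45.1 F u,v,z [-0.37  0.57 -0.59] q [ 0.47  0.25  1.88 -0.83  1.27  0.48] op 20.3
t 4.17 u,v,z [-14.5   0.8 169.1] th -45.1 F u,v,z [0.95 0.58 0.66] q [ 0.47  0.25  1.88 -0.83  1.27  0.48] op 20.4
[0.0288, -0.0008, 0.0266, -0.1249, 0.0894, -0.1273]
```

View pics/s2.png

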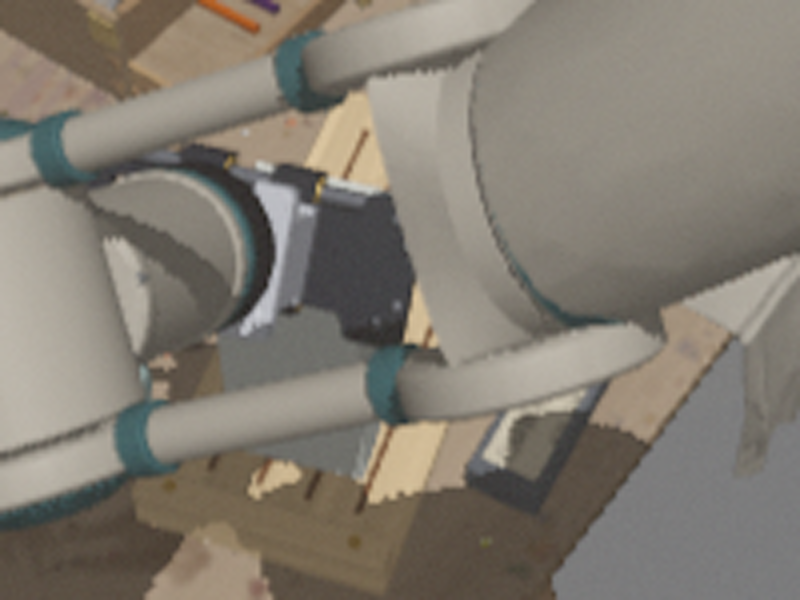

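The scene view is blocked by the arm (pot wall visible at about (300,400)), so I continue by feel.

>>> servo_tool(plan=[[0.01,0,0.009,0,0,0,0.57],[0.02,-0.001,0.018,0,0,0,0.57],[0.029,-0.001,0.027,0,0,0,0.57],[0.029,-0.001,0.027,0,0,0,0.57],[0.029,-0.001,0.027,0,0,0,0.57]])

```text
time_s: 4.58
tool_pos: [495.9, 3.0, 138.9]
tool_rot: [0.529, 0.757, -0.22, 0.314]
ft_force: [0.0, -0.2, 0.8]
opening: 20.0
grip_force: 0.0
```

```bash
python3 - <<'E'
from h import *
st()
E
```

```text
t 4.58 u,v,z [-16.7  -0.4 128.9] th -45.1 F u,v,z [ 0.17 -0.04  0.76] q [ 0.48  0.29  1.93 -0.85  1.21  0.57] op 20.0
```

>>> servo_tool(plan=[[-0.0015,0,0.0015,0,0,0,0.57],[-0.003,0,0.003,0,0,0,0.57],[-0.003,0,0.003,0,0,0,0.57],[-0.003,0,0.003,0,0,0,0.57]])

```text
time_s: 4.92
tool_pos: [496.8, -0.9, 138.0]
tool_rot: [0.528, 0.758, -0.221, 0.314]
ft_force: [-0.5, 0.9, 0.4]
opening: 20.3
grip_force: 0.0
```

>>> servo_tool(plan=[[-0.0007,0,0.0007,0,0,0,0.57],[-0.0014,0,0.0014,0,0,0,0.57],[-0.0014,0,0.0014,0,0,0,0.57],[-0.0014,0,0.0014,0,0,0,0.57]])

```text
time_s: 5.25
tool_pos: [497.1, -2.7, 137.3]
tool_rot: [0.528, 0.758, -0.221, 0.313]
ft_force: [0.1, -0.1, -0.2]
opening: 20.3
grip_force: 0.0
```

>>> servo_tool(plan=[[-0.0007,0,0.0007,0,0,0,0.57],[-0.0014,0,0.0014,0,0,0,0.57],[-0.0014,0,0.0014,0,0,0,0.57],[-0.0014,0,0.0014,0,0,0,0.57]])

```text
time_s: 5.58
tool_pos: [497.8, -4.6, 137.3]
tool_rot: [0.528, 0.758, -0.221, 0.313]
ft_force: [-0.1, -0.5, -0.1]
opening: 20.2
grip_force: 0.0
```

```bash
python3 - <<'E'
from h import *
st()
E
```

```text
t 5.58 u,v,z [ -8.9  -1.3 127.3] th -45.1 F u,v,z [ 0.38 -0.27 -0.13] q [ 0.46  0.29  1.94 -0.86  1.19  0.56] op 20.2
```

>>> servo_tool(plan=[[-0.0007,0,0.0007,0,0,0,0.57],[-0.0014,0,0.0014,0,0,0,0.57],[-0.0014,0,0.0014,0,0,0,0.57],[-0.0014,0,0.0014,0,0,0,0.57]])

```text
time_s: 5.92
tool_pos: [498.4, -6.5, 137.3]
tool_rot: [0.528, 0.758, -0.221, 0.313]
ft_force: [-0.2, 0.0, 0.5]
opening: 19.9
grip_force: 0.0
```

>>> servo_tool(plan=[[-0.0007,0,0.0007,0,0,0,0.57],[-0.0014,0,0.0014,0,0,0,0.57],[-0.0014,0,0.0014,0,0,0,0.57],[-0.0014,0,0.0014,0,0,0,0.57]])

```text
time_s: 6.25
tool_pos: [499.1, -8.4, 137.3]
tool_rot: [0.528, 0.758, -0.221, 0.313]
ft_force: [0.2, 0.2, 0.2]
opening: 20.5
grip_force: 0.0
```

>>> servo_tool(plan=[[-0.0007,0,0.0007,0,0,0,0.57],[-0.0014,0,0.0014,0,0,0,0.57],[-0.0014,0,0.0014,0,0,0,0.57],[-0.0014,0,0.0014,0,0,0,0.57]])

```text
time_s: 6.58
tool_pos: [499.8, -10.2, 137.3]
tool_rot: [0.528, 0.758, -0.221, 0.313]
ft_force: [-0.6, -0.5, 0.0]
opening: 20.1
grip_force: 0.0
```

```bash
python3 - <<'E'
from h import *
st()
p,d=manip.capture("top");cv2.imwrite("pics/t2.png",cv2.resize(p[190:290,170:310,::-1],(784,560),interpolation=cv2.INTER_CUBIC))
p,d=manip.capture("wrist");cv2.imwrite("pics/w2.png",p[:,:,::-1])
E
```

```text
t 6.58 u,v,z [ -3.   -1.4 127.3] th -45.1 F u,v,z [ 0.29 -0.73  0.03] q [ 0.45  0.29  1.94 -0.86  1.19  0.55] op 20.1
```

View pics/w2.png

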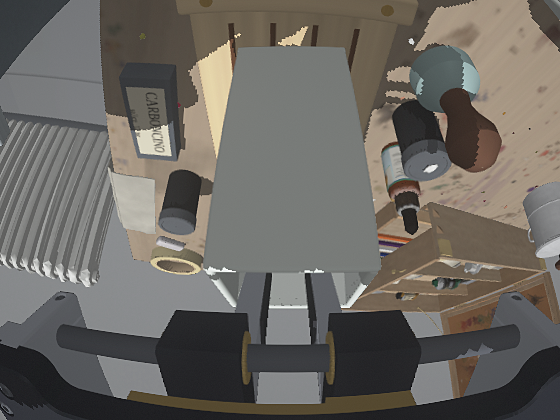

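The fingers are inside the mouth (rim row 270; fingers at columns 240–335). I'll use the depth picture to check where the pot is relative to the fingers.

```bash
cat >> h.py <<'E'
def wcloud():
    o=manip.get_obs();p,d=manip.capture("wrist");c=manip.camera_params("wrist");K=c["mtx"];H=c["hand_eye"]
    v,u=np.mgrid[:420,:560];x=(u-K[0,2])/K[0,0];y=(v-K[1,2])/K[1,1];t=np.hypot(x,y)
    k=np.where(t>1e-6,np.tan(np.minimum(t,1.5))/np.maximum(t,1e-6),1)
    P=np.stack([x*k*d,y*k*d,d],-1)@H[:3,:3].T+H[:3,3]
    W=P@R.from_quat(o["tool_rot"]).as_matrix().T+o["tool_pos"]
    return p,d,P,W
def uvz(W,A=A,F=F):
    c,s=np.cos(np.radians(A)),np.sin(np.radians(A));D=W-F
    return np.stack([D[...,0]*c+D[...,1]*s,-D[...,0]*s+D[...,1]*c,D[...,2]],-1)
E
python3 - <<'E'
from h import *
p,d,P,W=wcloud();Q=uvz(W)
for r,c in((60,290),(100,290),(150,290),(200,290),(250,290),(150,250),(150,330),(265,290),(272,230),(266,365),(300,290),(310,290),(320,290),(300,225),(295,355)):
    print(r,c,p[r,c],np.round(Q[r-1:r+2,c-1:c+2].reshape(-1,3).mean(0),1))
for c in(262,315):
  for r in(285,300,320): print("finger tool xyz",r,c,np.round(P[r,c],1),p[r,c])
E
```

```text
60 290 [118 121 118] [-77.9  -0.6  20.9]
100 290 [119 123 120] [-77.8  -0.7  64.6]
150 290 [121 124 121] [-77.9  -0.7 104.7]
200 290 [120 123 120] [-77.6  -0.7 135.4]
250 290 [121 124 122] [-77.8  -0.7 161.2]
150 250 [120 123 120] [-77.6 -21.9 104.3]
150 330 [120 124 121] [-77.8  20.5 104.4]
265 290 [120 123 121] [-77.6  -0.7 168.1]
272 230 [110 114 111] [-48.8 -32.1 162.1]
266 365 [119 122 120] [-77.2  32.3 168.7]
300 290 [152 156 153] [ -2.7  -0.4 165.6]
310 290 [138 138 142] [1012.5    3.5  -38.8]
320 290 [138 140 142] [1.0122e+03 3.6000e+00 2.0000e-01]
300 225 [134 137 138] [ 924.2 -230.2  -52.6]
295 355 [219 223 221] [-31.3  36.5 170.1]
finger tool xyz 285 262 [  8.5 -12.9 -71.9] [ 98 100 105]
finger tool xyz 300 262 [  7.3 -12.1 -83.7] [57 58 61]
finger tool xyz 320 262 [  6.7 -11.1 -98.7] [38 38 40]
finger tool xyz 285 315 [  8.7  12.4 -72.3] [ 96  99 103]
finger tool xyz 300 315 [  8.   11.5 -84.9] [ 98 101 106]
finger tool xyz 320 315 [   7.6   10.4 -100. ] [41 42 42]
```

>>> servo_tool(plan=[[-0.0007,0,0.0007,0,0,0,0.57],[-0.0014,0,0.0014,0,0,0,0.57],[-0.0014,0,0.0014,0,0,0,0.57],[-0.0014,0,0.0014,0,0,0,0.57]])

```text
time_s: 7.07
tool_pos: [500.5, -12.1, 137.3]
tool_rot: [0.528, 0.758, -0.221, 0.313]
ft_force: [0.1, 0.7, 0.3]
opening: 20.2
grip_force: 0.0
```

```bash
python3 - <<'E'
from h import *
st()
p,d,P,W=wcloud();Q=uvz(W)
print(np.round([np.median(Q[r-4:r+5,270:310].reshape(-1,3),0) for r in(60,100,150,200,250)],1).tolist())
st()
E
```

```text
t 7.07 u,v,z [ -1.   -1.4 127.3] th -45.1 F u,v,z [-0.66  0.31  0.29] q [ 0.45  0.29  1.94 -0.87  1.18  0.55] op 20.2
[[-77.9, -1.2, 23.8], [-77.9, -1.3, 66.8], [-78.0, -1.0, 106.5], [-77.8, -1.2, 136.8], [-77.9, -1.0, 162.0]]
t 7.12 u,v,z [ -1.   -1.4 127.4] th -45.1 F u,v,z [-0.23 -0.4   0.35] q [ 0.45  0.29  1.94 -0.87  1.18  0.55] op 20.4
```

>>> servo_tool(plan=[[-0.0007,0,0.0007,0,0,0,0.57],[-0.0014,0,0.0014,0,0,0,0.57],[-0.0014,0,0.0014,0,0,0,0.57],[-0.0014,0,0.0014,0,0,0,0.57]])

```text
time_s: 7.45
tool_pos: [501.2, -14.0, 137.3]
tool_rot: [0.528, 0.758, -0.221, 0.313]
ft_force: [-1.2, -0.3, 0.2]
opening: 20.3
grip_force: 0.0
```

```bash
python3 - <<'E'
from h import *
st()
p,d,P,W=wcloud();Q=uvz(W)
print(np.round([np.median(Q[r-4:r+5,270:310].reshape(-1,3),0) for r in(60,100,150,200,250)],1).tolist())
m=(np.abs(Q[...,1])<45)&(Q[...,2]>150)&(Q[...,2]<176)&(d>0)&(Q[...,0]>-90)&(Q[...,0]<20)
b=p.min(2)>145
for nm,mm in(("+x rim",m&b&(Q[...,0]>-20)),("side rims",m&b&(Q[...,0]<-20))):
    q=Q[mm];print(nm,len(q),np.round(np.percentile(q,[5,50,95],axis=0),1).tolist())
st()
E
```

```text
t 7.45 u,v,z [  1.   -1.4 127.3] th -45.1 F u,v,z [-0.19 -1.26  0.16] q [ 0.44  0.29  1.94 -0.87  1.18  0.55] op 20.3
[[-77.9, -1.3, 26.8], [-77.9, -1.3, 69.2], [-77.9, -1.2, 108.0], [-77.8, -1.2, 138.0], [-77.8, -1.0, 162.8]]
+x rim 1467 [[-5.9, -31.8, 151.1], [-2.8, 0.8, 161.1], [-1.5, 35.1, 170.1]]
side rims 316 [[-70.8, -38.8, 169.2], [-42.6, -35.8, 170.1], [-22.6, 38.3, 170.5]]
t 7.5 u,v,z [  0.9  -1.3 127.3] th -45.1 F u,v,z [-0.56  0.51  0.1 ] q [ 0.44  0.29  1.94 -0.87  1.18  0.55] op 20.1
```

>>> servo_tool(plan=[[-0.0007,0,0.0007,0,0,0,0.57],[-0.0014,0,0.0014,0,0,0,0.57],[-0.0021,0,0.0021,0,0,0,0.57],[-0.0021,0,0.0021,0,0,0,0.57]])

```text
time_s: 7.83
tool_pos: [502.2, -16.8, 137.4]
tool_rot: [0.528, 0.758, -0.221, 0.313]
ft_force: [0.4, 0.3, 0.5]
opening: 20.0
grip_force: 0.0
```

```bash
cat >> h.py <<'E'
def wall():
    """tilt (deg) and foot position of the pot's -x outer wall from the wrist depth"""
    p,d,P,W=wcloud();Q=uvz(W)[20:262,240:340];m=(d[20:262,240:340]>0)&(np.abs(Q[...,1])<25)
    q=Q[m&(Q[...,2]>10)];q=q[np.abs(q[:,0]-np.median(q[:,0]))<60]
    for _ in range(3):
        k=np.polyfit(q[:,2],q[:,0],1);r=np.abs(q[:,0]-np.polyval(k,q[:,2]));q=q[r<max(1,2*np.median(r))]
    print("wall tilt",round(float(np.degrees(np.arctan(k[0]))),2),"u at z0",round(float(k[1]),1),"n",len(q))
E
python3 - <<'E'
from h import *
st();wall()
E
```

```text
t 7.83 u,v,z [  4.1  -1.4 127.4] th -45.1 F u,v,z [-0.16  0.49  0.45] q [ 0.44  0.29  1.94 -0.87  1.18  0.55] op 20.0
wall tilt 0.08 u at z0 -78.0 n 19064
```

>>> servo_tool(plan=[[-0.0007,0,0.0007,0,0,0,0.57],[-0.0014,0,0.0014,0,0,0,0.57],[-0.0021,0,0.0021,0,0,0,0.57],[-0.0021,0,0.0021,0,0,0,0.57]])

```text
time_s: 8.22
tool_pos: [503.2, -19.6, 137.4]
tool_rot: [0.528, 0.758, -0.221, 0.313]
ft_force: [-0.4, -0.2, 0.4]
opening: 20.0
grip_force: 0.0
```

```bash
python3 - <<'E'
from h import *
st();wall()
E
```

```text
t 8.22 u,v,z [  7.   -1.4 127.4] th -45.1 F u,v,z [ 0.09 -0.46  0.38] q [ 0.43  0.29  1.95 -0.87  1.17  0.54] op 20.0
wall tilt 0.08 u at z0 -78.0 n 19463
```

>>> servo_tool(plan=[[-0.0007,0,0.0007,0,0,0,0.57],[-0.0014,0,0.0014,0,0,0,0.57],[-0.0014,0,0.0014,0,0,0,0.57],[-0.0014,0,0.0014,0,0,0,0.57]])

```text
time_s: 8.6
tool_pos: [503.9, -21.4, 137.4]
tool_rot: [0.528, 0.758, -0.221, 0.313]
ft_force: [-0.0, -1.2, -0.8]
opening: 20.2
grip_force: 0.0
```

```bash
python3 - <<'E'
from h import *
st();wall()
p,d,P,W=wcloud();Q=uvz(W)
m=(d>0)&(np.abs(P[...,1])<30)&(np.abs(P[...,0])<12)&(P[...,2]<0)&(P[...,2]>-110)
for c in(255,262,268,310,316,324):
    r=np.where(m[:,c])[0]; print(c,r.min() if len(r) else None, np.round(P[r.min(),c],1) if len(r) else '', np.round(Q[r.min(),c],1) if len(r) else '')
E
```

```text
t 8.6 u,v,z [  8.9  -1.3 127.4] th -45.1 F u,v,z [ 1.13 -0.43 -0.83] q [ 0.43  0.29  1.95 -0.87  1.17  0.54] op 20.2
wall tilt 0.09 u at z0 -78.0 n 19641
255 263 [  9.  -18.5 -47.8] [-31.4 -19.7 154.8]
262 263 [  9.  -14.7 -47.7] [-31.3 -15.9 154.7]
268 263 [  7.7 -11.6 -44.8] [-28.3 -12.8 153.6]
310 263 [  8.9  11.5 -47.6] [-31.1  10.3 154.6]
316 263 [  8.9  14.8 -47.5] [-31.1  13.6 154.6]
324 263 [  8.9  19.2 -47.7] [-31.2  18.  154.7]
```

>>> servo_tool(plan=[[-0.0007,0,0.0007,0,0,0,0.57],[-0.0014,0,0.0014,0,0,0,0.57],[-0.0021,0,0.0021,0,0,0,0.57],[-0.0021,0,0.0021,0,0,0,0.57]])

```text
time_s: 9.03
tool_pos: [505.0, -24.1, 137.3]
tool_rot: [0.528, 0.758, -0.221, 0.313]
ft_force: [0.1, 1.4, 0.2]
opening: 19.9
grip_force: 0.5
```

```bash
python3 - <<'E'
from h import *
st();wall()
E
```

```text
t 9.03 u,v,z [ 11.8  -1.3 127.3] th -45.1 F u,v,z [-1.26  0.55  0.2 ] q [ 0.42  0.29  1.95 -0.88  1.16  0.54] op 19.9
wall tilt 0.31 u at z0 -78.0 n 19907
```

Contact found: the wall tilted 0.3° without slipping. Now I back off 1.5 mm and descend so the finger backs come close to the −x rim.

>>> servo_tool(plan=[[0.001,0,-0.001,0,0,0,0.57],[0.005,0,0.003,0,0,0,0.57],[0.009,0,0.007,0,0,0,0.57],[0.013,0,0.011,0,0,0,0.57],[0.0165,0,0.0145,0,0,0,0.57],[0.0165,0,0.0145,0,0,0,0.57]])

```text
time_s: 9.58
tool_pos: [503.6, -23.1, 114.0]
tool_rot: [0.528, 0.758, -0.222, 0.313]
ft_force: [-0.5, 0.1, 0.1]
opening: 20.1
grip_force: 0.0
```

```bash
cat >> h.py <<'E'
def gap():
    p,d,P,W=wcloud();Q=uvz(W);m=(d>0)&(np.abs(P[...,0])<14)&(P[...,2]<0)&(P[...,2]>-110)
    for c in(258,264,314,322):
        r=np.where(m[:,c])[0]
        if len(r): print("finger",c,r.min(),np.round(P[r.min(),c],1),np.round(Q[r.min(),c],1),"rim above",np.round(Q[r.min()-3,c],1))
E
python3 - <<'E'
from h import *
st();wall();gap()
E
```

```text
t 9.58 u,v,z [ 10.4  -2.2 104. ] th -45.1 F u,v,z [-0.29 -0.46  0.14] q [ 0.42  0.32  1.98 -0.9   1.13  0.59] op 20.1
wall tilt 0.06 u at z0 -77.9 n 18652
finger 258 318 [  8.3 -12.6 -99.5] [-65.8 -14.1 169.1] rim above [-77.5 -13.  170.1]
finger 264 318 [  3.1 -10.8 -92. ] [-56.8 -12.3 167.4] rim above [-76.9 -10.8 169.9]
finger 314 318 [  7.3  10.2 -98.1] [-64.1   8.6 168.6] rim above [-76.1   7.7 169.7]
finger 322 318 [  13.2   12.4 -106.7] [-74.4  10.9 170.5] rim above [-76.5  10.7 169.8]
```

>>> servo_tool(plan=[[-0.006,0.0005,-0.006,0,0,0,0.57],[-0.012,0.001,-0.012,0,0,0,0.57],[-0.017,0.001,-0.017,0,0,0,0.57],[-0.017,0.001,-0.017,0,0,0,0.57],[-0.0185,0.001,-0.0155,0,0,0,0.57],[-0.0205,0.001,-0.0135,0,0,0,0.57],[-0.0225,0.001,-0.0115,0,0,0,0.57],[-0.0245,0.001,-0.0095,0,0,0,0.57],[-0.0245,0.001,-0.0095,0,0,0,0.57]])

```text
time_s: 10.43
tool_pos: [509.0, -32.9, 139.3]
tool_rot: [0.528, 0.758, -0.221, 0.313]
ft_force: [0.9, 0.6, 0.7]
opening: 20.1
grip_force: 0.5
```

```bash
python3 - <<'E'
from h import *
st();wall();gap()
p,d,P,W=wcloud()
for r,c in((315,190),(330,200),(315,235),(330,240),(340,200),(330,262),(345,290),(315,360)): print(r,c,np.round(P[r,c],1))
E
```

```text
t 10.43 u,v,z [ 21.5  -0.6 129.3] th -45.1 F u,v,z [-0.21  1.06  0.74] q [ 0.4   0.28  1.95 -0.88  1.16  0.52] op 20.1
wall tilt 3.82 u at z0 -78.2 n 21310
finger 258 268 [  8.8 -16.4 -53.7] [-23.  -16.7 161. ] rim above [-66.7 -12.3 174.9]
finger 264 268 [  8.6 -13.2 -53.2] [-22.5 -13.6 160.8] rim above [-65.6 -10.1 174.5]
finger 314 268 [  9.2  13.2 -54.5] [-23.8  12.9 161.1] rim above [-65.8   9.5 174.5]
finger 322 268 [  8.7  17.6 -53.6] [-22.8  17.2 160.8] rim above [-67.4  12.5 175.1]
315 190 [  33.3  -27.7 -135.6]
330 200 [  33.1  -23.2 -142.1]
315 235 [  32.6  -15.2 -133.6]
330 240 [  32.5  -12.9 -140.4]
340 200 [  31.9  -22.7 -144.8]
330 262 [  2.4 -11.2 -99.8]
345 290 [ 2.680e+01  1.000e-01 -1.394e+02]
315 360 [  32.5   19.7 -133.9]
```

>>> servo_tool(plan=[[-0.0018,0,0.0021,0,0,0,0.57],[-0.0037,0,0.0042,0,0,0,0.57],[-0.0055,0,0.0063,0,0,0,0.57],[-0.0073,0,0.0084,0,0,0,0.57],[-0.0089,0,0.0106,0,0,0,0.57],[-0.0105,0,0.0127,0,0,0,0.57],[-0.0121,0,0.0148,0,0,0,0.57],[-0.0137,0,0.017,0,0,0,0.57],[-0.0152,0,0.0192,0,0,0,0.57],[-0.0167,0,0.0214,0,0,0,0.57],[-0.0182,0,0.0237,0,0,0,0.57],[-0.0196,0,0.0259,0,0,0,0.57],[-0.0209,0,0.0283,0,0,0,0.57],[-0.0222,0,0.0306,0,0,0,0.57],[-0.0222,0,0.0306,0,0,0,0.57]])

```text
time_s: 11.83
tool_pos: [521.8, -68.0, 133.6]
tool_rot: [0.528, 0.758, -0.221, 0.313]
ft_force: [-0.3, 0.7, 0.9]
opening: 20.2
grip_force: 0.2
```

```bash
python3 - <<'E'
from h import *
st();wall();gap()
E
```

```text
t 11.83 u,v,z [ 58.8  -0.7 123.6] th -45.1 F u,v,z [-0.73 -0.05  0.88] q [ 0.32  0.28  1.97 -0.92  1.09  0.5 ] op 20.2
wall tilt 17.69 u at z0 -82.1 n 21420
finger 258 309 [  13.6  -12.2 -100.9] [-22.5 -12.5 185.2] rim above [-23.2 -12.4 184.2]
finger 264 311 [ 11.9 -10.  -99.8] [-20.5 -10.2 185.6] rim above [-23.3 -10.  185. ]
finger 314 309 [  13.4    9.8 -100.6] [-22.1   9.5 185.1] rim above [-24.8   9.3 184.4]
finger 322 309 [  14.    12.8 -101.6] [-23.2  12.6 185.4] rim above [-23.1  12.6 184.1]
```

Lean is 17.7°, the foot hasn't slipped, and the finger backs now lie at the −x rim, so the pot is held between tip and finger back. Next is a rigid rotation about the foot edge.

```bash
cat >> h.py <<'E'
def arc(step,n,u0=2.1,z0=0.):
    """rows turning the tool about the foot edge line (u0,z0)"""
    o=manip.get_obs();b=(o["tool_pos"],R.from_quat(o["tool_rot"]));c,s=np.cos(np.radians(A)),np.sin(np.radians(A))
    C=F+np.array([u0*c,u0*s,z0]);V=np.array([-s,c,0])
    for i in range(1,n+1):
        q=R.from_rotvec(V*np.radians(step*i));r=rel((C+q.apply(b[0]-C),q*b[1]),b)
        print([round(x,4) for x in r[:3]]+[round(x,2) for x in r[3:]])
E
python3 - <<'E'
from h import *
arc(1.5,16)
E
```

```text
[-0.0012, 0.0, 0.0034, -0.0, 1.5, -0.01]
[-0.0023, 0.0, 0.0067, -0.01, 3.0, -0.01]
[-0.0033, 0.0, 0.0101, -0.01, 4.5, -0.02]
[-0.0042, 0.0, 0.0136, -0.01, 6.0, -0.02]
[-0.0051, 0.0001, 0.017, -0.02, 7.5, -0.03]
[-0.0058, 0.0001, 0.0205, -0.02, 9.0, -0.03]
[-0.0065, 0.0001, 0.024, -0.03, 10.5, -0.04]
[-0.007, 0.0001, 0.0275, -0.03, 12.0, -0.05]
[-0.0075, 0.0001, 0.0311, -0.03, 13.5, -0.05]
[-0.0079, 0.0001, 0.0346, -0.04, 15.0, -0.06]
[-0.0082, 0.0001, 0.0381, -0.04, 16.5, -0.06]
[-0.0084, 0.0001, 0.0417, -0.04, 18.0, -0.07]
[-0.0085, 0.0001, 0.0452, -0.05, 19.5, -0.07]
[-0.0085, 0.0002, 0.0488, -0.05, 21.0, -0.08]
[-0.0084, 0.0002, 0.0524, -0.05, 22.5, -0.08]
[-0.0082, 0.0002, 0.0559, -0.06, 24.0, -0.09]
```

>>> servo_tool(plan=[[-0.0012,0,0.0034,0,1.5,0,0.57],[-0.0023,0,0.0067,0,3,0,0.57],[-0.0033,0,0.0101,0,4.5,0,0.57],[-0.0042,0,0.0136,0,6,0,0.57],[-0.0051,0,0.017,0,7.5,0,0.57],[-0.0058,0,0.0205,0,9,0,0.57],[-0.0065,0,0.024,0,10.5,0,0.57],[-0.007,0,0.0275,0,12,0,0.57],[-0.0075,0,0.0311,0,13.5,0,0.57],[-0.0079,0,0.0346,0,15,0,0.57],[-0.0079,0,0.0346,0,15,0,0.57]])

```text
time_s: 12.85
tool_pos: [532.7, -96.9, 115.4]
tool_rot: [0.553, 0.792, -0.15, 0.212]
ft_force: [0.5, 0.8, 0.9]
opening: 20.3
grip_force: 0.2
```

```bash
python3 - <<'E'
from h import *
st();wall()
arc(1.5,20)
E
```

```text
t 12.85 u,v,z [ 89.7  -0.5 105.4] th -30.1 F u,v,z [-0.54  0.74  0.88] q [ 0.07  0.22  1.9  -0.63  0.97  0.07] op 20.3
wall tilt 33.91 u at z0 -94.8 n 20148
[-0.0012, 0.0, 0.0034, 0.0, 1.5, -0.01]
[-0.0023, 0.0, 0.0068, 0.0, 3.0, -0.01]
[-0.0033, 0.0, 0.0102, 0.0, 4.5, -0.02]
[-0.0042, 0.0001, 0.0137, 0.0, 6.0, -0.03]
[-0.0051, 0.0001, 0.0171, 0.0, 7.5, -0.03]
[-0.0058, 0.0001, 0.0206, 0.0, 9.0, -0.04]
[-0.0065, 0.0001, 0.0242, 0.0, 10.5, -0.05]
[-0.007, 0.0001, 0.0277, 0.0, 12.0, -0.05]
[-0.0075, 0.0001, 0.0312, 0.0, 13.5, -0.06]
[-0.0078, 0.0002, 0.0348, 0.0, 15.0, -0.06]
[-0.0081, 0.0002, 0.0384, 0.0, 16.5, -0.07]
[-0.0083, 0.0002, 0.0419, 0.0, 18.0, -0.08]
[-0.0084, 0.0002, 0.0455, 0.0, 19.5, -0.08]
[-0.0084, 0.0002, 0.0491, 0.0, 21.0, -0.09]
[-0.0083, 0.0002, 0.0527, 0.0, 22.5, -0.1]
[-0.0081, 0.0002, 0.0562, 0.0, 24.0, -0.1]
[-0.0078, 0.0003, 0.0598, 0.0, 25.5, -0.11]
[-0.0074, 0.0003, 0.0634, 0.0, 27.0, -0.12]
[-0.007, 0.0003, 0.0669, 0.0, 28.5, -0.12]
[-0.0064, 0.0003, 0.0705, 0.0, 30.0, -0.13]
```

The pot is past balance and rests on the finger backs (33.9°), with its foot in place. Continuing.

>>> servo_tool(plan=[[-0.0012,0,0.0034,0,1.5,0,0.57],[-0.0023,0,0.0068,0,3,0,0.57],[-0.0033,0,0.0102,0,4.5,0,0.57],[-0.0042,0,0.0137,0,6,0,0.57],[-0.0051,0,0.0171,0,7.5,0,0.57],[-0.0058,0,0.0206,0,9,0,0.57],[-0.0065,0,0.0242,0,10.5,0,0.57],[-0.007,0,0.0277,0,12,0,0.57],[-0.0075,0,0.0312,0,13.5,0,0.57],[-0.0078,0,0.0348,0,15,0,0.57],[-0.0081,0,0.0384,0,16.5,0,0.57],[-0.0083,0,0.0419,0,18,0,0.57],[-0.0084,0,0.0455,0,19.5,0,0.57],[-0.0084,0,0.0491,0,21,0,0.57],[-0.0083,0,0.0527,0,22.5,0,0.57],[-0.0081,0,0.0562,0,24,0,0.57],[-0.0078,0,0.0598,0,25.5,0,0.57],[-0.0074,0,0.0634,0,27,0,0.57],[-0.007,0,0.0669,0,28.5,0,0.57],[-0.0064,0,0.0705,0,30,0,0.57]])

```text
time_s: 14.57
tool_pos: [546.0, -134.1, 56.7]
tool_rot: [0.572, 0.82, -0.003, -0.001]
ft_force: [0.6, -1.9, -0.5]
opening: 20.4
grip_force: 0.6
```

```bash
python3 - <<'E'
from h import *
st();wall();gap()
arc(1.5,15)
E
```

```text
t 14.57 u,v,z [129.2  -0.8  46.7] th -0.1 F u,v,z [ 1.95 -0.11 -0.47] q [-0.36  0.35  1.71 -0.01  1.08 -0.71] op 20.4
wall tilt 63.42 u at z0 -178.0 n 15048
finger 258 306 [ 14.  -12.2 -99.6] [116.5 -12.5 145.6] rim above [114.9 -12.4 145.9]
finger 264 305 [ 13.7  -9.9 -98.4] [116.8 -10.2 144.3] rim above [114.9 -10.1 145.1]
finger 314 307 [ 13.4  10.  -99.6] [117.    9.7 145.4] rim above [115.9   9.7 144.9]
finger 322 307 [ 13.3  13.3 -99.4] [117.2  13.  145.3] rim above [115.8  12.9 145.3]
[-0.0012, 0.0, 0.0034, 0.0, 1.5, -0.01]
[-0.0022, 0.0, 0.0068, 0.0, 3.0, -0.02]
[-0.0032, 0.0001, 0.0102, 0.01, 4.5, -0.03]
[-0.0041, 0.0001, 0.0136, 0.01, 6.0, -0.03]
[-0.0049, 0.0001, 0.0171, 0.01, 7.5, -0.04]
[-0.0056, 0.0001, 0.0206, 0.01, 9.0, -0.05]
[-0.0062, 0.0001, 0.0241, 0.01, 10.5, -0.06]
[-0.0067, 0.0002, 0.0276, 0.02, 12.0, -0.07]
[-0.0072, 0.0002, 0.0312, 0.02, 13.5, -0.08]
[-0.0075, 0.0002, 0.0347, 0.02, 15.0, -0.09]
[-0.0078, 0.0002, 0.0383, 0.02, 16.5, -0.09]
[-0.0079, 0.0003, 0.0418, 0.02, 18.0, -0.1]
[-0.008, 0.0003, 0.0454, 0.03, 19.5, -0.11]
[-0.0079, 0.0003, 0.049, 0.03, 21.0, -0.12]
[-0.0078, 0.0003, 0.0525, 0.03, 22.5, -0.13]
```

>>> servo_tool(plan=[[-0.0012,0,0.0034,0,1.5,0,0.57],[-0.0022,0,0.0068,0,3,0,0.57],[-0.0032,0,0.0102,0,4.5,0,0.57],[-0.0041,0,0.0136,0,6,0,0.57],[-0.0049,0,0.0171,0,7.5,0,0.57],[-0.0056,0,0.0206,0,9,0,0.57],[-0.0062,0,0.0241,0,10.5,0,0.57],[-0.0067,0,0.0276,0,12,0,0.57],[-0.0072,0,0.0312,0,13.5,0,0.57],[-0.0075,0,0.0347,0,15,0,0.57],[-0.0078,0,0.0383,0,16.5,0,0.57],[-0.0079,0,0.0418,0,18,0,0.57],[-0.008,0,0.0454,0,19.5,0,0.57],[-0.0079,0,0.0478,0,20.5,0,0.57],[-0.0079,0,0.0478,0,20.5,0,0.57]])

```text
time_s: 15.92
tool_pos: [548.6, -142.6, 8.0]
tool_rot: [0.564, 0.806, 0.1, -0.147]
ft_force: [0.1, -1.5, -1.6]
opening: 20.4
grip_force: 0.9
```

```bash
cat >> h.py <<'E'
def lie():
    """lying: top wall (old -x wall) as z(u), edge heading"""
    p,d,P,W=wcloud();Q=uvz(W);m=(d>0)&(np.abs(Q[...,1])<25)&(Q[...,2]>60)&(Q[...,2]<125)&(Q[...,0]>10)&(Q[...,0]<175)&(P[...,2]>-20)
    q=Q[m]
    for _ in range(4):
        k=np.polyfit(q[:,0],q[:,2],1);r=np.abs(q[:,2]-np.polyval(k,q[:,0]));q=q[r<max(1,2*np.median(r))]
    print("top slope deg",round(float(np.degrees(np.arctan(k[0]))),2),"z at u=90",round(float(np.polyval(k,90)),1),"u range",np.percentile(q[:,0],[1,99]).round(1),len(q))
E
python3 - <<'E'
from h import *
st();wall();lie()
arc(1.0,8)
E
```

```text
t 15.92 u,v,z [138.1  -1.3  -2. ] th 20.5 F u,v,z [ 1.43 -0.43 -1.57] q [-0.54  0.55  1.56  0.23  1.32 -0.98] op 20.4
wall tilt 84.25 u at z0 -801.3 n 14825Traceback (most recent call last):
  File "<stdin>", line 2, in <module>
  File "h.py", line 65, in lie
    k=np.polyfit(q[:,0],q[:,2],1);r=np.abs(q[:,2]-np.polyval(k,q[:,0]));q=q[r<max(1,2*np.median(r))]
    raise TypeError("expected non-empty vector for x")
TypeError: expected non-empty vector for x
```

>>> servo_tool(plan=[[-0.0006,0,0.0017,0,0.75,0,0.57],[-0.0012,0,0.0034,0,1.5,0,0.57],[-0.0017,0,0.0051,0,2.25,0,0.57],[-0.0022,0,0.0068,0,3,0,0.57],[-0.0027,0,0.0085,0,3.75,0,0.57],[-0.0032,0,0.0102,0,4.5,0,0.57],[-0.0037,0,0.0119,0,5.25,0,0.57],[-0.0041,0,0.0136,0,6,0,0.57],[-0.0041,0,0.0136,0,6,0,0.57],[-0.0041,0,0.0136,0,6,0,0.57]])

```text
time_s: 16.85
tool_pos: [548.0, -140.8, -5.3]
tool_rot: [0.558, 0.798, 0.129, -0.189]
ft_force: [0.5, -1.4, -0.9]
opening: 19.9
grip_force: 0.7
```

```bash
python3 - <<'E'
from h import *
st();wall();gap()
p,d,P,W=wcloud();cv2.imwrite("pics/w3.png",p[:,:,::-1])
E
```

```text
t 16.85 u,v,z [136.2  -1.2 -15.3] th 26.5 F u,v,z [ 1.5  -0.01 -0.91] q [-0.58  0.62  1.52  0.27  1.39 -1.03] op 19.9
wall tilt 72.13 u at z0 -145.5 n 19410
finger 258 308 [  13.6  -12.1 -100.3] [168.6 -12.9  80.8] rim above [167.2 -12.8  82.1]
finger 264 308 [ 13.4  -9.8 -99.9] [168.6 -10.5  80.4] rim above [167.3 -10.4  81.3]
finger 314 309 [  13.5   10.1 -100.8] [169.    9.3  81.1] rim above [167.7   9.3  81.9]
finger 322 309 [  12.9   13.4 -100. ] [169.1  12.6  80.1] rim above [167.7  12.5  81.6]
```

View pics/w3.png

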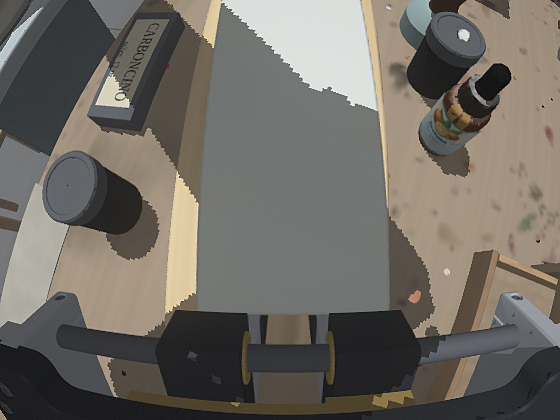

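The pot is nearly down (top wall fills the view, rim at row ~310) and still bears lightly on the fingers (1.5 N). I lower the last degree or so.

>>> servo_tool(plan=[[-0.0003,0,0.001,0,0.4,0,0.57],[-0.0006,0,0.002,0,0.8,0,0.57],[-0.0009,0,0.0029,0,1.2,0,0.57],[-0.0012,0,0.0038,0,1.6,0,0.57],[-0.0012,0,0.0038,0,1.6,0,0.57]])

```text
time_s: 17.42
tool_pos: [548.0, -139.6, -7.6]
tool_rot: [0.556, 0.795, 0.138, -0.201]
ft_force: [0.2, 0.5, 6.2]
opening: 20.1
grip_force: 3.3
```

```bash
python3 - <<'E'
import re
s=open('h.py').read().replace('m=(d>0)&(np.abs(Q[...,1])<25)&(Q[...,2]>60)&(Q[...,2]<125)&(Q[...,0]>10)&(Q[...,0]<175)&(P[...,2]>-20)','m=(d>0)&(np.abs(Q[...,1])<25)&(Q[...,2]>60)&(Q[...,2]<125)&(Q[...,0]>-40)&(Q[...,0]<160)')
open('h.py','w').write(s)
from h import *
st();lie();gap()
E
```

```text
t 17.42 u,v,z [135.1  -0.8 -17.6] th 28.2 F u,v,z [-0.4   0.41  6.22] q [-0.58  0.64  1.51  0.28  1.41 -1.04] op 20.1
top slope deg -0.06 z at u=90 80.8 u range [ 13.3 159.1] 29169
finger 258 312 [  8.9 -12.7 -96. ] [172.6 -13.2  71.4] rim above [170.6 -12.3  80.4]
finger 264 311 [  13.8   -9.6 -102.7] [171.4 -10.   79.5] rim above [170.1  -9.9  80.9]
finger 314 310 [  14.    10.  -102.3] [171.1   9.5  79.2] rim above [169.8   9.4  80.5]
finger 322 310 [  13.8   13.1 -102.2] [171.1  12.7  79. ] rim above [169.8  12.4  81.3]
```

Landed flat (slope −0.06°). The tip presses lightly on the lower wall, so I withdraw.

>>> servo_tool(plan=[[-0.001,0,-0.002,0,0,0,0.57],[-0.004,0,-0.0035,0,0,0,0.57],[-0.012,0,-0.008,0,0,0,0.57],[-0.022,0,-0.013,0,0,0,0.57],[-0.035,0,-0.02,0,0,0,0.57],[-0.05,0,-0.028,0,0,0,0.57],[-0.055,0,-0.031,0,0,0,0.57],[-0.055,0,-0.031,0,0,0,0.57]])

```text
time_s: 18.18
tool_pos: [570.8, -202.2, -8.1]
tool_rot: [0.557, 0.795, 0.137, -0.199]
ft_force: [0.3, 1.1, 0.5]
opening: 20.1
grip_force: 0.0
```

```bash
python3 - <<'E'
from h import *
st();lie()
print(rel(pose(215,140,0)))
E
```

```text
t 18.18 u,v,z [201.7  -1.  -18.1] th 27.9 F u,v,z [-0.92  0.67  0.52] q [-0.64  0.7   1.38  0.26  1.49 -1.06] op 20.1
top slope deg -0.08 z at u=90 80.9 u range [ 78.9 159.5] 11995
[0.0609, 0.0005, -0.1464, -0.2143, -27.9901, -0.1573]
```

>>> servo_tool(plan=[[0.015,0,-0.037,0,-7,0,-0.4],[0.03,0,-0.073,0,-14,0,-0.4],[0.045,0,-0.11,0,-21,0,-0.4],[0.061,0,-0.146,0,-28,0,-0.4],[0.061,0,-0.146,0,-28,0,-0.4],[0.061,0,-0.146,0,-28,0,-0.4],[0.061,0,-0.146,0,-28,0,-0.4]])

```text
time_s: 18.82
tool_pos: [574.7, -212.0, 150.2]
tool_rot: [0.572, 0.82, -0.002, -0.002]
ft_force: [-0.1, 0.3, -0.3]
opening: 63.5
grip_force: 0.0
```

```bash
python3 - <<'E'
from h import *
st()
p,d,P,W=wcloud();cv2.imwrite("pics/w4.png",p[:,:,::-1]);Q=uvz(W);z=Q[...,2]
def rect(m,nm):
    k,l,s,c=cv2.connectedComponentsWithStats(m.astype(np.uint8));i=1+np.argmax(s[1:,4])
    r=cv2.minAreaRect(Q[l==i][:,:2].astype(np.float32));print(nm,s[i].tolist(),np.round(r[0],1),np.round(r[1],1),round(r[2],2),np.round(cv2.boxPoints(r),1).tolist(),"z",round(float(np.median(z[l==i])),1))
g=(d>0)&(np.abs(Q[...,1])<100)
rect(g&(z>76)&(z<86)&(Q[...,0]>-60)&(Q[...,0]<178),"pot top")
rect(g&(z>20)&(z<30)&(Q[...,0]<-60),"rail top")
m=g&(z>-4)&(z<4);ed=[]
for c in np.arange(0,200,10.):
    q=Q[m&(np.abs(Q[...,0]-c)<2)]
    if len(q)>10: ed.append((c,*np.percentile(q[:,1],[1,99])))
ed=np.array(ed)
for j in(1,2):
    k=np.polyfit(ed[:,0],ed[:,j],1);print("board edge slope deg",np.degrees(np.arctan(k[0])).round(2),"res",np.abs(ed[:,j]-np.polyval(k,ed[:,0])).max().round(1))
E
```

```text
t 18.82 u,v,z [212.2  -0.7 140.2] th 0.1 F u,v,z [-0.37 -0.   -0.32] q [-0.47  0.35  1.46 -0.    1.34 -0.82] op 63.5
pot top [242, 0, 98, 175, 16701] [96.4  1.1] [151.1  80.7] 0.06 [[20.799999237060547, 41.400001525878906], [20.899999618530273, -39.29999923706055], [172.0, -39.20000076293945], [171.89999389648438, 41.599998474121094]] z 80.7Traceback (most recent call last):
  File "<stdin>", line 9, in <module>
  File "<stdin>", line 5, in rect
    return _wrapfunc(a, 'argmax', axis=axis, out=out, **kwds)
    return bound(*args, **kwds)
ValueError: attempt to get argmax of an empty sequence
```

View pics/w4.png

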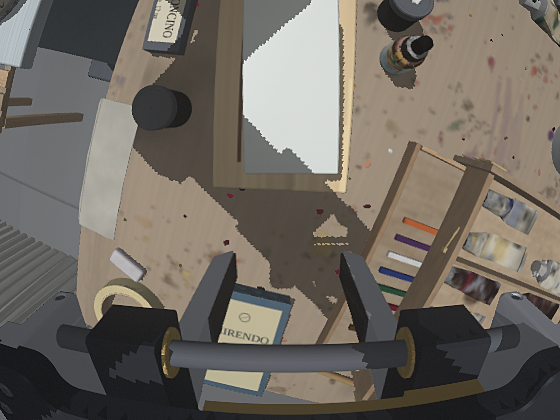

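The pot lies flat with its mouth edge at row ~172, columns 243–340, and is not yawed against my tool frame. Now the board's heading.

```bash
python3 - <<'E'
from h import *
# board heading from the first top picture: lower and upper long edges, via depth height
d=np.load("top0_d.npy");W=cloud(d,"top");im=np.load("top0.npy")
hsv=cv2.cvtColor(im,cv2.COLOR_RGB2HSV)
wood=(im[...,0]>190)&(hsv[...,1]>60)&(hsv[...,1]<140)
m=np.zeros_like(wood);m[185:285,185:335]=wood[185:285,185:335]
m=cv2.morphologyEx(m.astype(np.uint8),cv2.MORPH_CLOSE,np.ones((5,5)))
k,l,s,c=cv2.connectedComponentsWithStats(m);i=1+np.argmax(s[1:,4]);print(s[i])
low=[];up=[]
for x in range(216,322):
    r=np.where(l[:,x]==i)[0]
    if len(r): low.append((x,r.max()+.5)); up.append((x,r.min()-.5))
def fit(e,nm):
    e=np.array(e,float)
    w=ray(e,"top",10.)[:,:2]
    for _ in range(6):
        vx,vy,x0,y0=cv2.fitLine(w.astype(np.float32),cv2.DIST_HUBER,0,.01,.01).ravel();r=np.abs((w[:,0]-x0)*vy-(w[:,1]-y0)*vx);w=w[r<max(1.5,2*np.median(r))]
    a=np.degrees(np.arctan2(vy,vx))%180-180;print(nm,"heading",round(float(a),2),len(w),"res",r.mean().round(2))
fit(low,"low");fit(up,"up")
fit([e for e in up if e[0]>262],"up right")
left=[]
for y in range(232,275):
    r=np.where(l[y]==i)[0]
    if len(r): left.append((r.min()-.5,y))
fit(left,"left end (heading+90)")
E
```

```text
[ 194  191  134   88 4393]
low heading -72.8 103 res 0.65
up heading -44.73 41 res 7.3
up right heading -72.53 44 res 0.62
left end (heading+90) heading -162.88 43 res 0.61
```

>>> servo_tool(plan=[[0,0.001,0.035,0,0,0,-0.4],[0,0.002,0.07,0,0,0,-0.4],[0,0.002,0.1,0,0,0,-0.4],[0,0.002,0.12,0,0,0,-0.4],[0,0.002,0.135,0,0,0,-0.4],[0,0.002,0.135,0,0,0,-0.4]])

```text
time_s: 19.37
tool_pos: [572.2, -211.5, 8.5]
tool_rot: [0.573, 0.819, -0.003, -0.008]
ft_force: [-0.1, 0.2, 0.0]
opening: 65.8
grip_force: 0.0
```

>>> servo_tool(plan=[[0.007,0,0,0,0,0,-0.4],[0.014,0,0,0,0,0,-0.4],[0.021,0,0,0,0,0,-0.4],[0.026,0,0,0,0,0,-0.4],[0.029,0,0,0,0,0,-0.4],[0.032,0,0,0,0,0,-0.4],[0.034,0,0,0,0,0,-0.4],[0.036,0,0,0,0,0,-0.4],[0.038,0,0,0,0,0,-0.4]])

```text
time_s: 20.12
tool_pos: [565.1, -178.3, 16.1]
tool_rot: [0.572, 0.82, -0.002, 0.001]
ft_force: [1.5, -3.7, 3.3]
opening: 65.6
grip_force: 2.1
```

```bash
python3 - <<'E'
from h import *
st()
p,d,P,W=wcloud();Q=uvz(W);z=Q[...,2]
m=(d>0)&(np.abs(Q[...,1])<100)&(z>74)&(z<86)&(Q[...,0]>-100)&(Q[...,0]<173)
k,l,s,c=cv2.connectedComponentsWithStats(m.astype(np.uint8));i=1+np.argmax(s[1:,4])
r=cv2.minAreaRect(Q[l==i][:,:2].astype(np.float32));print(s[i].tolist(),np.round(cv2.boxPoints(r),1).tolist(),round(r[2],2))
E
```

```text
t 20.12 u,v,z [177.3   1.8   6.1] th -0.2 F u,v,z [3.94 0.11 3.34] q [-0.42  0.43  1.7  -0.01  1.02 -0.77] op 65.6
[193, 0, 191, 299, 52325] [[36.29999923706055, -42.0], [172.8000030517578, -43.599998474121094], [173.89999389648438, 46.599998474121094], [37.400001525878906, 48.20000076293945]] 89.31
```

>>> servo_tool(plan=[[0.004,0,0,0,0,0.2,-0.4],[0.009,0.0005,0,0,0,0.4,-0.4],[0.014,0.0007,0,0,0,0.6,-0.4],[0.019,0.001,0,0,0,0.8,-0.4],[0.024,0.0012,0,0,0,1.0,-0.4],[0.029,0.0015,0,0,0,1.3,-0.4],[0.034,0.0018,0,0,0,1.6,-0.4],[0.039,0.002,0,0,0,1.9,-0.4],[0.044,0.0023,0,0,0,2.2,-0.4],[0.049,0.0025,0,0,0,2.5,-0.4],[0.054,0.0028,0,0,0,2.8,-0.4],[0.059,0.003,0,0,0,3,-0.4],[0.064,0.0033,0,0,0,3,-0.4],[0.069,0.0036,0,0,0,3,-0.4],[0.074,0.0038,0,0,0,3,-0.4],[0.079,0.0041,0,0,0,3,-0.4],[0.084,0.0044,0,0,0,3,-0.4],[0.089,0.0046,0,0,0,3,-0.4],[0.094,0.0049,0,0,0,3,-0.4],[0.094,0.0049,0,0,0,3,-0.4]])

```text
time_s: 21.83
tool_pos: [536.6, -86.7, 15.7]
tool_rot: [0.594, 0.805, -0.001, -0.0]
ft_force: [1.4, -2.1, 1.4]
opening: 65.7
grip_force: 1.3
```

```bash
python3 - <<'E'
from h import *
st()
p,d,P,W=wcloud();cv2.imwrite("pics/w5.png",p[:,:,::-1])
B=-72.8;Fb=np.array([458.3,98.8,10.]);Q=uvz(W,B,Fb);z=Q[...,2]
st(B,Fb)
m=(d>0)&(np.abs(Q[...,1])<100)&(z>74)&(z<86)&(Q[...,0]<185)
k,l,s,c=cv2.connectedComponentsWithStats(m.astype(np.uint8));i=1+np.argmax(s[1:,4])
r=cv2.minAreaRect(Q[l==i][:,:2].astype(np.float32));print(s[i].tolist(),np.round(cv2.boxPoints(r),1).tolist(),round(r[2],2))
E
```

```text
t 21.83 u,v,z [81.5  6.7  5.7] th -0.0 F u,v,z [2.41 0.6  1.4 ] q [-0.29  0.37  1.8  -0.    0.97 -0.58] op 65.7
t 21.88 u,v,z [200.3  19.7   5.5] th -0.0 F u,v,z [2.19 0.16 2.43] q [-0.29  0.37  1.8  -0.    0.97 -0.58] op 65.8
[193, 0, 190, 277, 50275] [[60.0, -20.600000381469727], [185.0, -20.600000381469727], [185.0, 60.400001525878906], [60.0, 60.400001525878906]] 90.0
```

View pics/w5.png

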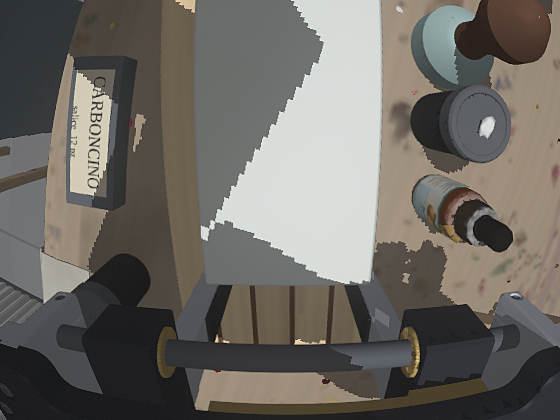

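The pot is square to the board and about 22 mm from the rail, with the fingers at its two rear corners (210,290) and (365,290). Pushing on.

>>> servo_tool(plan=[[0.004,0,0,0,0,0,-0.4],[0.008,0,0,0,0,0,-0.4],[0.012,0,0,0,0,0,-0.4],[0.015,0,0,0,0,0,-0.4],[0.017,0,0,0,0,0,-0.4],[0.018,0,0,0,0,0,-0.4],[0.018,0,0,0,0,0,-0.4]])

```text
time_s: 22.47
tool_pos: [530.6, -69.6, 15.3]
tool_rot: [0.594, 0.805, -0.002, -0.001]
ft_force: [1.9, -4.4, 3.6]
opening: 66.0
grip_force: 2.1
```

>>> servo_tool(plan=[[0.001,0,0,0,0,0,-0.4],[0.002,0,0,0,0,0,-0.4],[0.002,0,0,0,0,0,-0.4]])

```text
time_s: 22.72
tool_pos: [530.5, -68.8, 15.2]
tool_rot: [0.593, 0.805, -0.002, -0.0]
ft_force: [2.5, -6.4, 2.3]
opening: 65.6
grip_force: 3.2
```

>>> servo_tool(plan=[[0.001,0,0,0,0,0,-0.4],[0.002,0,0,0,0,0,-0.4],[0.002,0,0,0,0,0,-0.4]])

```text
time_s: 22.97
tool_pos: [531.2, -68.6, 15.5]
tool_rot: [0.593, 0.805, -0.003, 0.001]
ft_force: [3.6, -10.2, 1.1]
opening: 65.6
grip_force: 5.3
```

>>> servo_tool(plan=[[0.001,0,0,0,0,0,-0.4],[0.002,0,0,0,0,0,-0.4],[0.003,0,0,0,0,0,-0.4],[0.003,0,0,0,0,0,-0.4]])

```text
time_s: 23.3
tool_pos: [531.5, -68.5, 16.1]
tool_rot: [0.592, 0.806, -0.004, 0.004]
ft_force: [4.0, -15.8, 3.0]
opening: 66.0
grip_force: 8.4
```

```bash
python3 - <<'E'
from h import *
B=-72.8;Fb=np.array([458.3,98.8,10.]);st(B,Fb)
E
```

```text
t 23.3 u,v,z [181.5  20.5   6.1] th -0.6 F u,v,z [16.26 -0.79  2.95] q [-0.25  0.36  1.82 -0.01  0.96 -0.55] op 66.0
```

>>> servo_tool(plan=[[-0.002,0,0,0,0,0,-0.4],[-0.006,0,0,0,0,0,-0.4],[-0.012,0,0,0,0,0,-0.4],[-0.025,0,0,0,0,0,-0.4],[-0.045,0,0,0,0,0,-0.4],[-0.06,0,-0.02,0,0,0,-0.4],[-0.06,0,-0.06,0,0,0,-0.4],[-0.06,0,-0.1,0,0,0,-0.4],[-0.06,0,-0.14,0,0,0,-0.4],[-0.06,0,-0.18,0,0,0,-0.4],[-0.06,0,-0.22,0,0,0,-0.4],[-0.06,0,-0.22,0,0,0,-0.4],[-0.06,0,-0.22,0,0,0,-0.4]])

```text
time_s: 24.38
tool_pos: [548.0, -120.3, 237.1]
tool_rot: [0.594, 0.805, -0.001, 0.0]
ft_force: [-0.0, -0.3, -0.8]
opening: 65.6
grip_force: 0.0
```

```bash
python3 - <<'E'
from h import *
B=-72.8;Fb=np.array([458.3,98.8,10.]);st(B,Fb)
p,d,P,W=wcloud();cv2.imwrite("pics/w6.png",p[:,:,::-1])
Q=uvz(W,B,Fb);z=Q[...,2]
def rect(m,nm):
    k,l,s,c=cv2.connectedComponentsWithStats(m.astype(np.uint8));i=1+np.argmax(s[1:,4])
    q=Q[l==i];r=cv2.minAreaRect(q[:,:2].astype(np.float32));print(nm,s[i].tolist(),np.round(cv2.boxPoints(r),1).tolist(),round(r[2],2),"z",np.round(np.median(q[:,2]),1));return q
g=(d>0)&(np.abs(Q[...,1])<100)
rect(g&(z>74)&(z<86)&(Q[...,0]<190)&(Q[...,0]>-40),"pot top")
q=rect(g&(z>20)&(z<30)&(Q[...,0]<10)&(Q[...,0]>-45),"rail")
for s in(-40,-20,70,80):
    t=q[np.abs(q[:,1]-s)<4]
    if len(t): print("rail near side at y",s,np.percentile(t[:,0],98).round(1))
E
```

```text
t 24.38 u,v,z [235.9  20.9 227.1] th -0.1 F u,v,z [ 0.28 -0.1  -0.75] q [-0.34  0.23  1.42 -0.    1.49 -0.64] op 65.6
pot top [250, 0, 75, 141, 10328] [[10.100000381469727, -20.600000381469727], [172.0, -20.600000381469727], [172.0, 60.099998474121094], [10.100000381469727, 60.20000076293945]] 89.98 z 80.7
rail [218, 0, 33, 13, 373] [[-13.899999618530273, -68.0999984741211], [2.5, -68.5999984741211], [3.799999952316284, -26.700000762939453], [-12.600000381469727, -26.100000381469727]] 88.19 z 25.7
rail near side at y -40 2.3
```

View pics/w6.png

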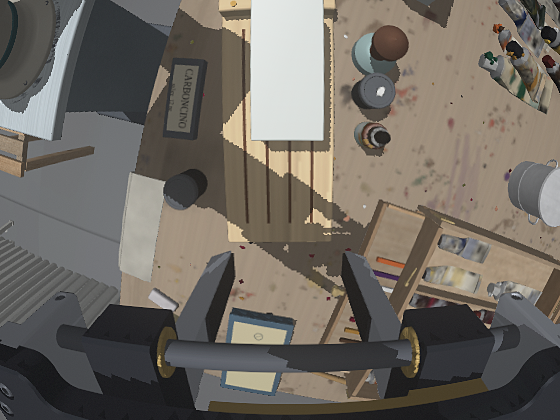

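The pot's base is at the rail (within depth accuracy) and its edges are parallel to the slots by eye. I move closer over the rail for one precise squareness check.

>>> servo_tool(plan=[[0.035,0,-0.01,0,0,0,-0.4],[0.07,0,-0.02,0,0,0,-0.4],[0.105,0,-0.03,0,0,0,-0.4],[0.13,0,-0.03,0,0,0,-0.4],[0.13,0,-0.03,0,0,0,-0.4],[0.13,0,-0.03,0,0,0,-0.4]])

```text
time_s: 24.93
tool_pos: [507.3, 5.1, 263.0]
tool_rot: [0.593, 0.805, -0.003, -0.003]
ft_force: [0.6, -0.4, 0.4]
opening: 66.0
grip_force: 0.0
```

```bash
python3 - <<'E'
from h import *
B=-72.8;Fb=np.array([458.3,98.8,10.]);st(B,Fb)
p,d,P,W=wcloud();cv2.imwrite("pics/w7.png",p[:,:,::-1])
Q=uvz(W,B,Fb);z=Q[...,2];g=(d>0)
def edge(m,along,lo,hi,pct,nm):
    q=Q[m];pts=[]
    for s in np.arange(lo,hi,3.):
        t=q[np.abs(q[:,along]-s)<1.5]
        if len(t)>4: pts.append((s,np.percentile(t[:,1-along],pct)))
    if len(pts)<4: print(nm,"few",len(pts));return
    pts=np.array(pts);k=np.polyfit(pts[:,0],pts[:,1],1);r=np.abs(pts[:,1]-np.polyval(k,pts[:,0]));pts=pts[r<max(.8,2*np.median(r))];k=np.polyfit(pts[:,0],pts[:,1],1)
    print(nm,"slope deg",np.degrees(np.arctan(k[0])).round(2),"at20:",np.polyval(k,20).round(1),"n",len(pts),pts[[0,-1]].round(1).tolist())
top=g&(z>77)&(z<85)&(Q[...,0]>-30)&(Q[...,0]<180)&(np.abs(Q[...,1]-20)<60)
edge(top,0,15,130,1,"pot -y side");edge(top,0,15,130,99,"pot +y side");edge(top,1,-15,55,2,"pot base edge")
rl=g&(z>22)&(z<29)&(Q[...,0]>-40)&(Q[...,0]<12)
edge(rl,1,-72,72,98,"rail near");edge(rl,1,-72,72,2,"rail far")
bd=g&(z>-3.5)&(z<4)&(Q[...,0]>3)&(Q[...,0]<180)&(np.abs(Q[...,1])<85)
b1=bd&(Q[...,1]<-20);edge(b1,0,5,170,1,"board -y edge")
b2=bd&(Q[...,1]>61);edge(b2,0,5,170,99,"board +y edge")
E
```

```text
t 24.93 u,v,z [104.   19.1 253. ] th 0.1 F u,v,z [0.51 0.42 0.39] q [-0.13  0.14  1.47 -0.    1.54 -0.43] op 66.0
pot -y side slope deg 0.15 at20: -19.3 n 35 [[15.0, -19.5], [126.0, -19.4]]
pot +y side slope deg -0.22 at20: 58.6 n 31 [[15.0, 58.1], [129.0, 57.8]]
pot base edge slope deg 0.37 at20: 5.3 n 19 [[-15.0, 5.5], [51.0, 5.5]]
rail near slope deg -1.3 at20: -0.9 n 44 [[-66.0, 1.2], [63.0, -0.9]]
rail far slope deg 0.03 at20: -16.9 n 45 [[-66.0, -16.5], [66.0, -17.3]]
board -y edge slope deg 0.09 at20: -67.3 n 49 [[5.0, -68.0], [167.0, -67.6]]
board +y edge slope deg -0.14 at20: 80.8 n 51 [[5.0, 80.5], [167.0, 80.0]]
```

View pics/w7.png

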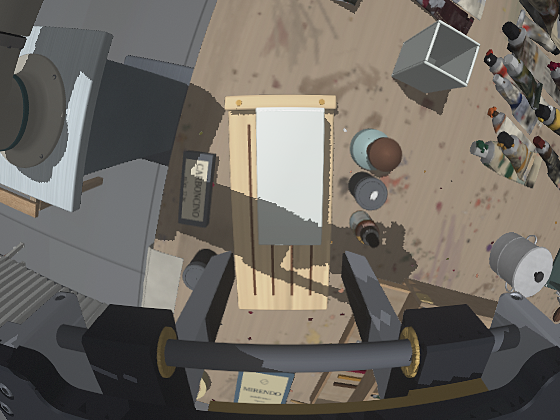

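The pot lies square to the board edges (within about 0.1°), its base meets the rail (row ~107), and the neighbouring objects are where they were. Handing in.

```bash
python3 -c "
from plant import manip
print(manip.job_done())"
```

```text
the job is handed in; nothing more can be done
None
```

The brush pot was tipped away from the rail, with the fingers bearing its weight down to the board, then pushed until its base met the rail (flush and square as far as the wrist depth camera shows), and the job was handed in at about 25 s.

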